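# Load and start the deburring tumbler

## Robot

A 7-joint arm with a two-finger parallel gripper is mounted at the origin on the work surface. World frame = base frame: x ahead of the robot, y to its left, z up, the work surface at z = 0. Lengths are in m, angles in degrees, forces in N, time in s.
With the tool pointing down it reaches from about 0.425 to 0.925 m from the base axis. Payload 6.8 kg.
Tool frame: the origin (TCP) lies at the very end of the fingers, on their centre line; the grasp point (between the pads) lies 19 mm behind it; z points along the fingers, y is the line along which they close (so a half turn about z gives the same grasp; the last joint's range is limited). The gripper opens to 88 mm and grips with 3 to 60 N. Pads are 20 mm wide; open, the fingers measure 115 mm over their backs; the gripper's body (75 mm by 178 mm) begins 61 mm behind the grasp point.
Start: joints at [-82.684, 27.33, 1.283, 89.118, -0.659, 63.558, -4.761], TCP at [0.158, 0.656, 0.223] pointing down, gripper open.
Joint ranges: [-169.35, 169.35], [-19.33, 120.38], [-80.79, 83.38], [13.8, 139.57], [-78.32, 258.32], [9.67, 109.79], [-169.56, 169.56]. Speed limits (degrees/s): [136.94, 136.94, 180, 180, 180, 180, 180].

## Interface

Orientations are given as a 3x3 rotation matrix whose columns are the frame's x, y, z axes.
In Python, from bench import state, read_camera, camera_info, job_done gives the robot as it stands.
- The arm moves only by the tool drive_tool, never from a script. Its argument "rows" is a list of rows, each a list of 3 entries, a list of its own where there are three numbers: the turn, a rotation vector about the tool's x, y, z each as a share of 45 degrees, from -1 to 1, then the shift along the tool's x, y, z each as a share of 0.5 m, from -1 to 1, then the closure, from 0 (fully open) to 1 (shut). A call has 1 to 20 rows; each row is the pose to reach, as a shift and turn from the pose commanded when the call began, along the tool's axes at that moment; what a row does not reach only later rows make up. A row lasts 1/12 s, in which the tool goes at most 41.7 mm and 7.16 degrees, less where a joint would pass 70% of its speed; a pose out of reach is approached as far as the arm can. A call with a number of a shift or a turn outside -1 to 1 is refused whole. A call with a gripper value outside its range is refused whole. The fingers move at their own pace and stop on an object; the grip force is fixed at half the most. Time passes only in rows, so rows that repeat a pose let the fingers close. It gives the time, the measured TCP pose, the force, the opening and the grip force at its end, in the units of the state.
- state(): the state, without advancing time (a new reading comes with each control period).
- read_camera(name): name is "side" or "top"; returns the picture (384x512x3 uint8, red, green, blue); there is no depth.
- camera_info(name): a dict with "K" (3x3 intrinsics, pixels), "distortion" ([k1, k2, p1, p2, k3] as OpenCV has them; the pictures are not rectified), "rvec" (rotation vector, rad) and "tvec" (3), from world to camera coordinates, as OpenCV has them. Camera axes: x right, y down, z forward; pixel columns grow to the right and rows downward; lengths in m; the calibration is good to about 2 mm. A picture is of the moment at which its call begins. camera_info takes no time and is no camera call.
- job_done(): hands the job in; it is judged then, once.
The state is a dict: "time": time; "q": joint angles; "joint_velocities": joint speeds; "effort": joint torques, N m; "tool_pos": TCP position; "orientation": TCP orientation; "force": force on the tool from outside, world axes, zero at the start; "ft_torque": the same for the moment, N m; "grip_width": finger opening in m; "grip_force": force on a finger pad.
Only numpy, scipy, OpenCV 4.12 (cv2) and the standard library are available. Lean on these libraries where they do the work, as an engineer would, in place of code of your own. Each camera call takes 0.05 s, during which the arm holds its last target. There are 200 camera calls.

## Task

Unscrew the tumbler's yellow captive cap and swing its arm fully aside, put every steel link and copper yoke that lies on the bench into the tub, then swing the arm back against its closed stop and screw the cap down tight. Only then start the tumbler by pressing the orange treadle right down to its stop, holding it there for about half a second and letting it spring back; leave the other things on the bench where they are.

Things in the scene. Friction and masses are not known exactly. Their poses are not given: they have to be found in the camera images.
- tub_mouth (a point): Centre of the tub's mouth, level with its rim, 165 mm above the bench. Fixed tumbler: blue housing 260 x 190 x 50 mm carrying an upright round grey tub, open at the top, inside diameter 124 mm, outside 136 mm, 109 mm deep. The frame is the tumbler's: z up, x from the mouth towards the swing arm's steel post, 120 mm off, on the side away from the robot.
- swing_pivot (a point): Point on the arm's vertical pivot axis, atop the post, 36 mm above the rim. The arm is a flat steel bar, 36 mm wide, 10 mm thick, that runs from the pivot over the tub; it carries the cap 120 mm and the red handle 205 mm from the pivot axis. Its upper face is 41 mm above the rim.
- swing (a joint): Swing of the arm, rad: 0 = at its closed stop, cap right over the mouth; 1.5 = at its open stop. Opens anticlockwise seen from above (the red handle goes to the robot's right, then away from it), stays where it is left (light friction, under 2 N at the handle). It cannot swing while the cap's rubber skirt is down in the mouth.
- swing_handle (a point): Middle of the grippable length of the red round upright handle pin on the free end of the arm: 18 mm in diameter, standing 50 mm above the arm's upper face (this point is 27 mm above that face, 23 mm below the pin's top). A gripper holding it can let it turn between the fingers.
- cap (a joint): Turn of the yellow screw cap in the arm, rad: 0 = tight, 2.6 = fully unscrewed, anticlockwise from above; starts at 0 to 0.5. It rises 5 mm per rad; its skirt, 9 mm into the mouth when tight, clears the rim above about 1.9 rad (turn it all the way). Needs about 0.1 N m, stays where left. It goes down again only with the arm against its closed stop. It goes round with the arm as that swings.
- cap_grip (a point): Point on the cap's axis at the height to grip, in its wing bar: an upright yellow bar 72 mm long, 18 mm thick, 44 mm high standing above the arm; the point is 19 mm below its top, 25 mm above its foot. Tight, the foot is 3 mm above the arm's upper face. Frame turns with the cap: x along the 72 mm length, y across the 18 mm. The cap's disc, 138 mm in diameter, lies under the arm.
- treadle (a joint): Spring start treadle, rad: 0 = up at rest, 0.3 = pressed down to its stop. It springs back when let go. Full travel takes about 9 N at the pad.
- treadle_pad (a point): Where to press: top of the pad, mid-width, 105 mm from the hinge. Orange plate 135 x 84 mm with ribbed black pad on a fixed dark base 170 x 100 mm. Hinged at the edge farther from the robot; near edge about 70 mm up at rest. The point is about 71 mm above the bench at rest, 40 mm at the stop. Frame at rest: z up, x from the pad towards the hinge, y along the hinge.
- link1_mid (a point): Centre of steel link arm no. 1: a grey dog-bone bar with two round bosses, 84 mm long over all, 28 mm wide at the bosses, 22 mm wide and 16 mm thick at the middle, bosses 22 mm high, lying flat on the bench; 0.18 kg. Half-way up, 11 mm above its underside. x is along its length, z up. Grip across the middle (22 mm, along y). Absent in some runs (None).
- link2_mid (a point): Centre of steel link arm no. 2: a grey dog-bone bar with two round bosses, 84 mm long over all, 28 mm wide at the bosses, 22 mm wide and 16 mm thick at the middle, bosses 22 mm high, lying flat on the bench; 0.18 kg. Half-way up, 11 mm above its underside. x is along its length, z up. Grip across the middle (22 mm, along y). Absent in some runs (None).
- link3_mid (a point): Centre of steel link arm no. 3: a grey dog-bone bar with two round bosses, 84 mm long over all, 28 mm wide at the bosses, 22 mm wide and 16 mm thick at the middle, bosses 22 mm high, lying flat on the bench; 0.18 kg. Half-way up, 11 mm above its underside. x is along its length, z up. Grip across the middle (22 mm, along y). Absent in some runs (None).
- yoke1_mid (a point): Centre of clevis yoke no. 1: a copper-coloured fork, 74 mm long, 32 mm wide, 24 mm high, a solid block at its -x end and two prongs towards +x, lying flat on the bench; 0.18 kg. Half-way up, 12 mm above its underside. x is along its length, z up. Grip across its 32 mm width (along y), at this point or up to 15 mm towards -x. Absent in some runs (None).
- yoke2_mid (a point): Centre of clevis yoke no. 2: a copper-coloured fork, 74 mm long, 32 mm wide, 24 mm high, a solid block at its -x end and two prongs towards +x, lying flat on the bench; 0.18 kg. Half-way up, 12 mm above its underside. x is along its length, z up. Grip across its 32 mm width (along y), at this point or up to 15 mm towards -x. Absent in some runs (None).
- spanner_mid (a point): Steel spanner, 190 mm long, lying on the bench. Its middle. A bystander: leave it alone.
- spray_can_mid (a point): Green spray can, 60 mm in diameter, 150 mm high, standing. Its middle. A bystander: leave it alone.
- mug_mid (a point): Blue mug, 80 mm in diameter, 95 mm high, standing. Its middle. A bystander: leave it alone.
- tape_mid (a point): Yellow tape measure, 70 x 35 x 62 mm. Its middle. A bystander: leave it alone.
- mallet_mid (a point): Hammer, 260 mm long, lying. Its middle. A bystander: leave it alone.
- screw_box_mid (a point): Cardboard box of screws, 100 x 70 x 50 mm. Its middle. A bystander: leave it alone.
There are look-alikes about, which are no part of the job. What is shaped like the part that bears link1_mid but red is not meant.

How it is judged:
By the outcome, as a careful person would: the job done as asked, in the order asked, and still so for the second after the job is handed in, with the robot touching nothing.
Of link1, link2, link3, yoke1, yoke2 only 2 to 4 are there at a start; the rules pass over those that are not, and their reading is None.
At some moment in a run one of link1, link2, link3, yoke1, yoke2 may be knocked a few centimetres aside while the robot is not near it.
Once in a run the grip may slacken for a moment while it holds something.
It also fails if it takes over 210 s, if anything falls off the work surface, if the arm or the gripper's body presses on something with over 40 N, if the wrist force passes 120 N, or if a joint passes its speed limit or range.

## Working session

There is one attempt and no reset: what is moved stays moved. The work goes in short steps, Python scripts to look and compute and a tool call to move; the robot and the scene stay as the last step left them, time stands still between calls to the robot, and variables do not carry over. Pictures are saved under pics/ and viewed, at most 14 in all, crops included, and the job is handed in when it is done.

Besides the shell and the picture viewer there is one more tool, called after ">>>" as name(argument=value, ...), one argument or row to a line, values as JSON. drive_tool: Moves the arm, as the interface text tells. Its arguments: {"type":"object","properties":{"rows":{"type":"array","items":{"type":"array"}}},"required":["rows"]}

```bash
mkdir -p pics
python3 - <<'E'
from bench import *
import cv2,numpy as np
for n in("side","top"):
    im=read_camera(n); cv2.imwrite(f"pics/{n}0.png",cv2.resize(im[:,:,::-1],(800,600),interpolation=cv2.INTER_CUBIC))
    i=camera_info(n); print(n,i); R=cv2.Rodrigues(np.array(i["rvec"]))[0]; print("pos",-R.T@np.array(i["tvec"]).ravel())
s=state(); print(s)
E
```

```text
side {'K': array([[435.73287159,   0.        , 261.8187706 ],
       [  0.        , 435.73287159, 195.49781466],
       [  0.        ,   0.        ,   1.        ]]), 'distortion': array([-0.14603758,  0.        ,  0.        ,  0.        ,  0.        ]), 'rvec': array([ 0.86825072, -2.2406097 ,  1.3244816 ]), 'tvec': array([0.41553602, 0.30795526, 1.28759157])}
pos [-0.38684762  0.9909467   0.89093897]
top {'K': array([[367.36849769,   0.        , 254.50952566],
       [  0.        , 367.36849769, 189.26396689],
       [  0.        ,   0.        ,   1.        ]]), 'distortion': array([-0.01950662,  0.        ,  0.        ,  0.        ,  0.        ]), 'rvec': array([ 2.14629931, -2.20965895,  0.06415839]), 'tvec': array([0.04796438, 0.56392695, 1.2486264 ])}
pos [0.47328238 0.01598263 1.28651872]
{'time': 0.1, 'q': array([-82.68516714,  27.37149843,   1.28110092,  89.17023739,
        -0.65939281,  63.56006661,  -4.76096893]), 'joint_velocities': array([-0.05313953, -0.06174892, -0.04144212, -0.17733479,  0.08023811,
       -0.03691034,  0.01578134]), 'effort': array([ 4.63228367e-03, -5.84086776e+01,  1.54033408e+00, -2.73312593e+01,
       -5.41399838e-02,  1.31411260e-02,  3.92214167e-05]), 'tool_pos': array([0.15756562, 0.65579727, 0.2217919 ]), 'orientation': array([[-9.72336927e-01,  2.33582595e-01, -2.67510924e-04],
       [ 2.33582718e-01,  9.72335574e-01, -1.62658110e-03],
       [-1.19830647e-04, -1.64407080e-03, -9.99998641e-01]]), 'force': array([-0.16118552, -0.12338059,  0.2144246 ]), 'ft_torque': array([-0.03102237, -0.01491657, -0.03338526]), 'grip_force': 0.0, 'grip_width': 0.08748039818589819}
```

View pics/side0.png

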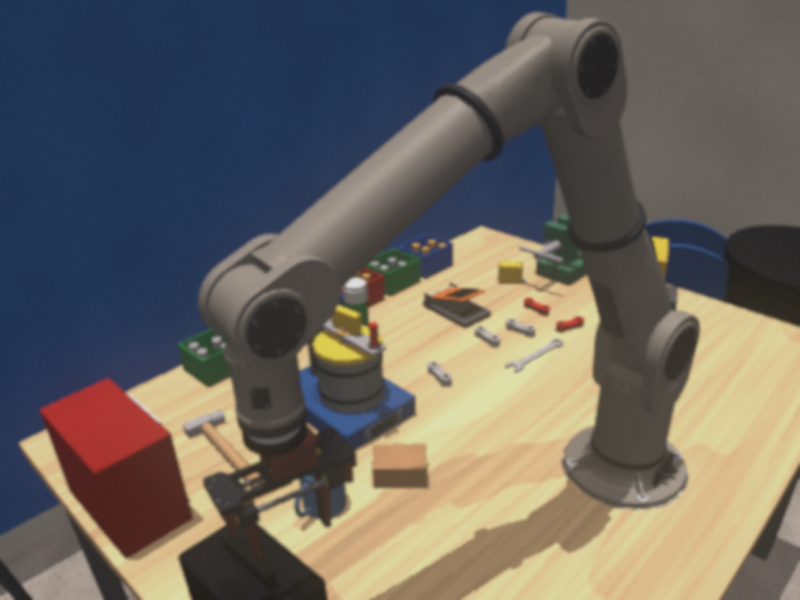

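View pics/top0.png

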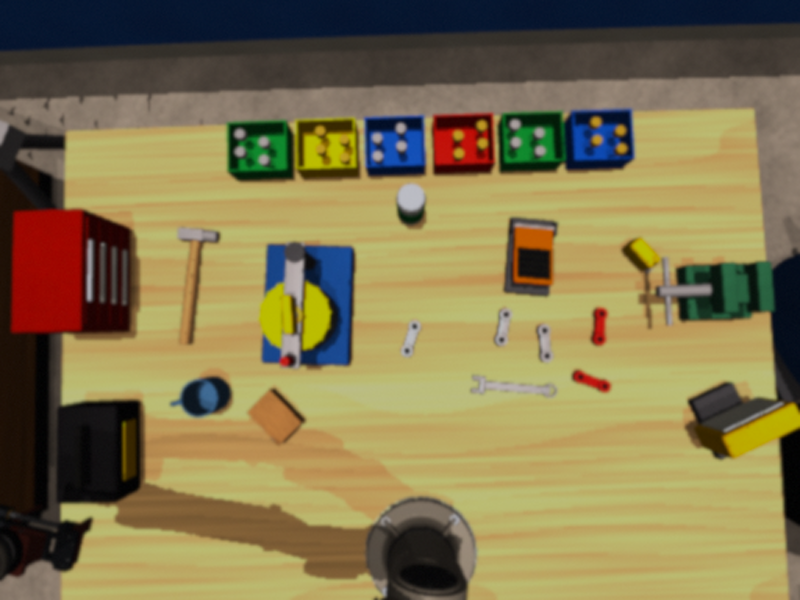

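Top view (800x600): grey links at (411,338), (503,327), (544,343). Look-alikes are the red links at (599,326) and (591,380). The spanner at (513,386) is also grey. No copper yokes are visible. The tumbler cap is at (296,315), the handle at (288,361), the post at (294,253) and the treadle at (532,258). I choose the three grey links and will check them in close crops.

```bash
cat > h.py <<'E'
from bench import *
import cv2,numpy as np
def cam(n):
    i=camera_info(n); return np.array(i["K"]),np.array(i["distortion"]),cv2.Rodrigues(np.array(i["rvec"]))[0],np.array(i["tvec"]).ravel()
def p2w(n,u,v,z):
    K,D,R,t=cam(n); x=cv2.undistortPoints(np.array([[[u,v]]],float),K,D)[0,0]
    d=R.T@np.array([x[0],x[1],1]); c=-R.T@t; return c+d*(z-c[2])/d[2]
def w2p(n,P):
    K,D,R,t=cam(n); return cv2.projectPoints(np.atleast_2d(np.array(P,float)),cv2.Rodrigues(R)[0],t,K,D)[0][:,0]
def crop(n,x0,y0,w,h,s,f,im=None):
    im=read_camera(n) if im is None else im
    cv2.imwrite(f,cv2.resize(im[y0:y0+h,x0:x0+w,::-1],None,fx=s,fy=s,interpolation=cv2.INTER_CUBIC))
def rel(target,R=None):
    "rows for a world target: shares of 0.5 m along tool axes; R target -> turn shares of 45deg"
    s=state(); O=s["orientation"]; d=O.T@(np.array(target)-s["tool_pos"])/0.5
    r=cv2.Rodrigues(O.T@(O if R is None else R))[0].ravel()/np.radians(45)
    print("pos",s["tool_pos"].round(4),"turn",r.round(3),"shift",d.round(4))
def down(yaw):
    "tool pointing down, tool y axis (closing) at world angle yaw deg"
    a=np.radians(yaw); y=np.array([np.cos(a),np.sin(a),0]); z=np.array([0,0,-1.]); return np.c_[np.cross(y,z),y,z]
E
python3 - <<'E'
from h import *
im=read_camera("top")
a=cv2.resize(im[200:265,250:400,::-1],None,fx=5,fy=5,interpolation=cv2.INTER_CUBIC)
b=cv2.resize(im[150:245,160:240,::-1],None,fx=5,fy=5,interpolation=cv2.INTER_CUBIC)
c=cv2.resize(im[135:195,310:370,::-1],None,fx=4,fy=4,interpolation=cv2.INTER_CUBIC)
o=np.zeros((600,800,3),np.uint8); 
cv2.imwrite("pics/links.png",a); o[:475,:400]=b; o[:240,450:690]=c; cv2.imwrite("pics/tum.png",o)
E
```

```text
(no output)
```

View pics/links.png

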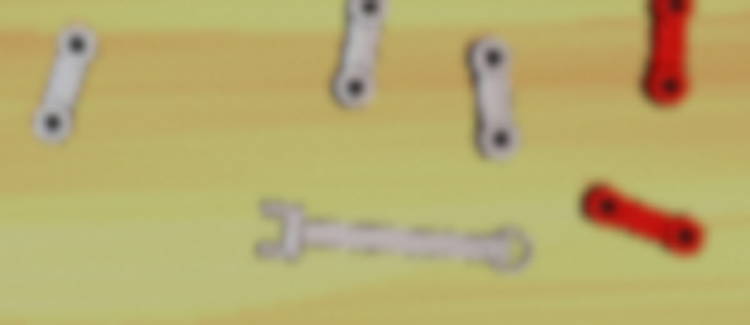

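View pics/tum.png

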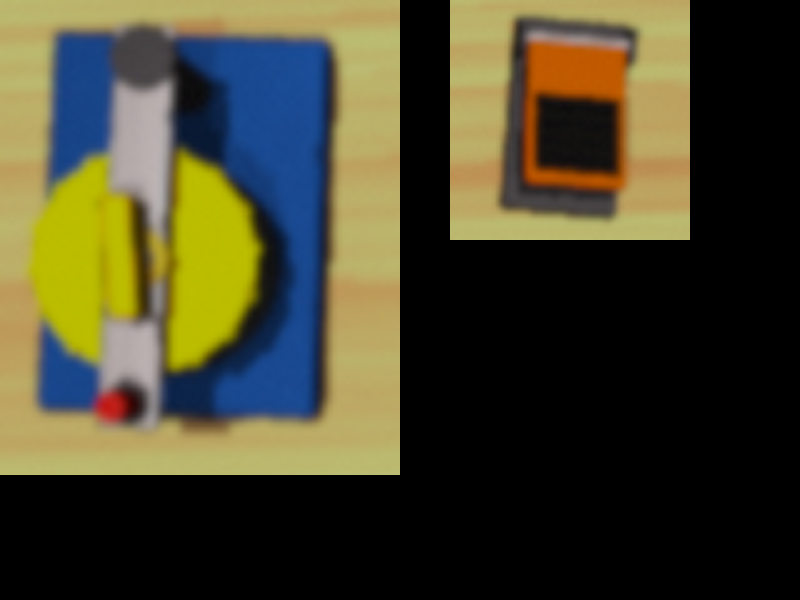

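The crops confirm three grey links with holes at A (77,43)/(52,122), B (370,6)/(354,88) and C (493,57)/(500,138); the red ones and the spanner are separate. On the tumbler, the post is at (143,57), the handle top at (113,405) and the wing bar at about (121,256), roughly along the arm. The treadle pad is at (577,134).

Run:
```python
from h import *
f=lambda px,py,x0,y0,s:(x0+(px+.5)/s-.5,y0+(py+.5)/s-.5)
for n,a,b in(("A",(77,43),(52,122)),("B",(370,6),(354,88)),("C",(493,57),(500,138))):
    P=[p2w("top",*f(*q,250,200,5),.022) for q in(a,b)]; d=P[0]-P[1]
    print(n,((P[0]+P[1])/2).round(4),"len",np.linalg.norm(d).round(4),"yaw",np.degrees(np.arctan2(d[1],d[0])).round(1))
g=lambda x,y,z:p2w("top",*f(x,y,160,150,5),z)
post=g(143,57,.208);h=g(113,405,.256);print("post",post,"handle",h,np.linalg.norm((post-h)[:2]))
d=post-h;print("arm yaw",np.degrees(np.arctan2(d[1],d[0])),"capaxis",h+d*85/205)
print("disc centre",g(147,259,.185))
w=[g(*q,.255) for q in((121,193),(122,320))];print("wing",w)
t=lambda x,y,z:p2w("top",*f(x-450,y,310,135,4),z)
print("pad",t(577,134,.071),"pad ends",t(577,97,.078),t(577,170,.066),"near edge ends",t(525,186,.07),t(626,190,.07),"far",t(528,38,.05),t(632,42,.05))
```

```text
A [0.4719 0.0067 0.022 ] len 0.0568 yaw -19.3
B [ 0.4903 -0.1981  0.022 ] len 0.0574 yaw -13.4
C [ 0.4531 -0.2886  0.022 ] len 0.0554 yaw 2.3
post [0.64146037 0.22371915 0.208     ] handle [0.43798737 0.23441737 0.256     ] 0.20375404448371262
arm yaw -3.009728655772996 capaxis [0.52235422 0.22998152 0.23609756]
disc centre [0.52240386 0.22761974 0.185     ]
wing [array([0.55701779, 0.2283276 , 0.255     ]), array([0.48537511, 0.2288313 , 0.255     ])]
pad [ 0.62330344 -0.25973211  0.071     ] pad ends [ 0.65325062 -0.25956848  0.078     ] [ 0.59375786 -0.25947895  0.066     ] near edge ends [ 0.58131753 -0.21489583  0.07      ] [ 0.57550284 -0.29838851  0.07      ] far [ 0.70920582 -0.22673872  0.05      ] [ 0.70310327 -0.31478615  0.05      ]
```

>>> drive_tool(
  rows=[
    [[0,0,0],[0,0,-0.1],0],
    [[0,0,0],[0,0,-0.2],0],
    [[0,0,0.2],[0,0,-0.3],0],
    [[0,0,1],[-0.2,-0.2,-0.34],0],
    [[0,0,1],[-0.3,-0.3,-0.34],0],
    [[0,0,1],[-0.4,-0.4,-0.34],0],
    [[0,0,1],[-0.5,-0.5,-0.34],0],
    [[0,0,1],[-0.6,-0.6,-0.34],0],
    [[0,0,1],[-0.7,-0.65,-0.34],0],
    [[0,0,1],[-0.7,-0.65,-0.34],0],
    [[0,0,1],[-0.8,-0.65,-0.34],0],
    [[0,0,1],[-0.8,-0.65,-0.34],0],
  ],
)

```text
time: 1.15
tool_pos: [0.3707, 0.351, 0.3869]
orientation: [[-0.523, 0.853, -0.0], [0.853, 0.523, 0.001], [0.001, 0.0, -1.0]]
force: [0.7, 1.3, 0.1]
grip_width: 0.0877
grip_force: 0.0
```

Run:
```python
from h import *
print(state()["q"].round(1)); rel([.5215,.2285,.30],down(-90))
```

```text
[-68.2   4.2  19.2  99.   -1.4  77.1 -17.2]
pos [0.3707 0.351  0.3869] turn [-1.0e-03 -1.0e-03  2.7e+00] shift [-0.3666  0.129   0.1736]
```

>>> drive_tool(
  rows=[
    [[0,0,1],[-0.06,0.02,0.02],0],
    [[0,0,1],[-0.12,0.04,0.04],0],
    [[0,0,1],[-0.18,0.06,0.04],0],
    [[0,0,1],[-0.24,0.08,0.04],0],
    [[0,0,1],[-0.3,0.1,0.04],0],
    [[0,0,1],[-0.367,0.129,0.04],0],
    [[0,0,1],[-0.367,0.129,0.04],0],
  ],
)

```text
time: 1.73
tool_pos: [0.5254, 0.2239, 0.3667]
orientation: [[0.249, 0.969, 0.003], [0.969, -0.249, -0.003], [-0.002, 0.003, -1.0]]
force: [0.1, -0.5, 0.7]
grip_width: 0.0875
grip_force: 0.0
```

>>> drive_tool(
  rows=[
    [[0,0,1],[0,0,0],0],
    [[0,0,1],[0,0,0],0],
    [[0,0,1],[0,0,0],0],
    [[0,0,1],[0,0,0],0],
    [[0,0,1],[0,0,0],0],
    [[0,0,1],[0,0,0],0],
    [[0,0,1],[0,0,0],0],
  ],
)

```text
time: 2.32
tool_pos: [0.5207, 0.2301, 0.3664]
orientation: [[0.856, 0.517, -0.001], [0.517, -0.856, -0.0], [-0.001, 0.0, -1.0]]
force: [-0.2, -0.0, 0.4]
grip_width: 0.0881
grip_force: 0.0
```

>>> drive_tool(
  rows=[
    [[0,0,0.7],[0,0,0],0],
    [[0,0,0.7],[0,0,0],0],
    [[0,0,0.7],[0,0,0],0],
    [[0,0,0.7],[0,0,0],0],
    [[0,0,0.7],[0,0,0],0],
    [[0,0,0.7],[0,0,0],0],
  ],
)

```text
time: 2.82
tool_pos: [0.5207, 0.2303, 0.3664]
orientation: [[1.0, -0.002, -0.001], [-0.002, -1.0, -0.0], [-0.001, 0.0, -1.0]]
force: [0.2, 0.7, -0.2]
grip_width: 0.0878
grip_force: 0.0
```

Run:
```python
from h import *
print(state()["q"].round(1)); rel([.5215,.2285,.216],down(-90)); print(w2p("side",[.5215,.2285,.24]))
crop("side",190,170,100,120,5,"pics/s1.png")
```

```text
[ -65.4   13.3   43.5   94.9   -9.4   75.7 -110.4]
pos [0.5207 0.2303 0.3664] turn [ 0.     0.001 -0.002] shift [0.0018 0.0034 0.3007]
[[220.92721014 201.12818246]]
```

View pics/s1.png

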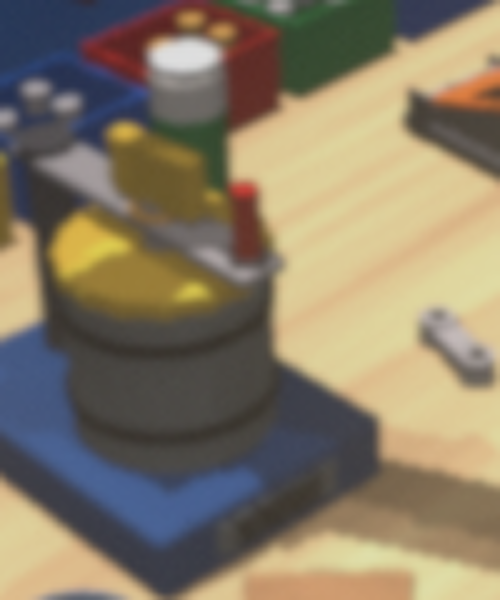

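The close side view shows the bar centre at crop (155,165), i.e. side pixel (221,203). That agrees with the prediction of (221,201), so I go down and grip.

>>> drive_tool(
  rows=[
    [[0,0,0],[0.002,0.003,0.07],0],
    [[0,0,0],[0.002,0.003,0.14],0],
    [[0,0,0],[0.002,0.003,0.2],0],
    [[0,0,0],[0.002,0.003,0.25],0],
    [[0,0,0],[0.002,0.003,0.29],0],
    [[0,0,0],[0.002,0.003,0.3],0.3],
    [[0,0,0],[0.002,0.003,0.3],0.6],
    [[0,0,0],[0.002,0.003,0.3],1],
    [[0,0,0],[0.002,0.003,0.3],1],
    [[0,0,0],[0.002,0.003,0.3],1],
    [[0,0,0],[0.002,0.003,0.3],1],
    [[0,0,0],[0.002,0.003,0.3],1],
    [[0,0,0],[0.002,0.003,0.3],1],
  ],
)

```text
time: 3.95
tool_pos: [0.5221, 0.2289, 0.2171]
orientation: [[1.0, -0.0, 0.001], [-0.0, -1.0, 0.001], [0.001, -0.001, -1.0]]
force: [-0.5, 0.8, -0.4]
grip_width: 0.0382
grip_force: 0.0
```

```bash
python3 -c "
from h import *
s=state();print(s['ft_torque'],s['grip_width'],s['force'],s['tool_pos'])"
```

```text
[0.03553993 0.13053351 0.01969008] 0.03816489525258144 [-0.45122807  0.77619158 -0.37008326] [0.52212293 0.22885351 0.21712585]
```

Not yet closed; I keep closing.

>>> drive_tool(
  rows=[
    [[0,0,0],[0,0,0],1],
    [[0,0,0],[0,0,0],1],
    [[0,0,0],[0,0,0],1],
    [[0,0,0],[0,0,0],1],
    [[0,0,0],[0,0,0],1],
    [[0,0,0],[0,0,0],1],
    [[0,0,0],[0,0,0],1],
  ],
)

```text
time: 4.53
tool_pos: [0.5221, 0.2289, 0.2165]
orientation: [[1.0, 0.0, 0.001], [0.0, -1.0, 0.0], [0.001, -0.0, -1.0]]
force: [3.2, 1.9, -5.0]
grip_width: 0.0177
grip_force: 29.6
```

>>> drive_tool(
  rows=[
    [[0,0,-0.12],[0,0,-0.001],1],
    [[0,0,-0.24],[0,0,-0.002],1],
    [[0,0,-0.36],[0,0,-0.003],1],
    [[0,0,-0.48],[0,0,-0.004],1],
    [[0,0,-0.6],[0,0,-0.005],1],
    [[0,0,-0.72],[0,0,-0.006],1],
    [[0,0,-0.84],[0,0,-0.007],1],
    [[0,0,-1],[0,0,-0.008],1],
    [[0,0,-1],[0,0,-0.008],1],
  ],
)

```text
time: 5.28
tool_pos: [0.5213, 0.2279, 0.2202]
orientation: [[0.705, 0.71, -0.002], [0.71, -0.705, -0.001], [-0.002, -0.0, -1.0]]
force: [1.2, 0.7, -5.5]
grip_width: 0.018
grip_force: 30.0
```

>>> drive_tool(
  rows=[
    [[0,0,-0.12],[0,0,-0.001],1],
    [[0,0,-0.24],[0,0,-0.002],1],
    [[0,0,-0.36],[0,0,-0.003],1],
    [[0,0,-0.48],[0,0,-0.004],1],
    [[0,0,-0.6],[0,0,-0.005],1],
    [[0,0,-0.72],[0,0,-0.006],1],
    [[0,0,-0.84],[0,0,-0.007],1],
    [[0,0,-1],[0,0,-0.008],1],
    [[0,0,-1],[0,0,-0.008],1],
  ],
)

```text
time: 6.03
tool_pos: [0.5191, 0.2287, 0.224]
orientation: [[-0.003, 1.0, -0.006], [1.0, 0.003, -0.001], [-0.001, -0.006, -1.0]]
force: [-7.8, 0.7, -0.9]
grip_width: 0.0179
grip_force: 30.0
```

```bash
python3 -c "
from h import *
s=state();print(s['ft_torque'],s['grip_width'],s['force'],s['tool_pos'],s['q'])"
```

```text
[0.09601839 1.17089695 0.0583339 ] 0.017867427650475 [-7.84853721  0.652719   -0.88271039] [0.51913549 0.22869379 0.22402321] [-47.13712018  17.85181844  21.34325111 104.98298819  -7.61719022
  58.86574802 -22.57194217]
```

>>> drive_tool(
  rows=[
    [[0,0,-0.12],[0,-0.003,-0.001],1],
    [[0,0,-0.24],[0,-0.004,-0.002],1],
    [[0,0,-0.36],[0,-0.004,-0.003],1],
    [[0,0,-0.48],[0,-0.004,-0.004],1],
    [[0,0,-0.6],[0,-0.004,-0.005],1],
    [[0,0,-0.72],[0,-0.004,-0.006],1],
    [[0,0,-0.8],[0,-0.004,-0.0065],1],
    [[0,0,-0.8],[0,-0.004,-0.0065],1],
  ],
)

```text
time: 6.7
tool_pos: [0.5171, 0.2279, 0.2271]
orientation: [[-0.587, 0.809, -0.006], [0.81, 0.587, -0.002], [0.002, -0.006, -1.0]]
force: [-8.2, -0.3, 0.3]
grip_width: 0.0178
grip_force: 30.0
```

```bash
python3 -c "
from h import *
s=state();print(s['ft_torque'],s['grip_width'],s['force'],s['tool_pos'],s['q'])"
```

```text
[0.07476021 1.09873896 0.03193595] 0.01775036688129324 [-8.24639338 -0.25407943  0.26492316] [0.51710595 0.22793053 0.2271321 ] [-42.01597677  17.09233484  14.77098459 104.70090616  -5.09534657
  59.19902768  10.72370912]
```

>>> drive_tool(
  rows=[
    [[0,0,-0.1],[0.001,-0.002,-0.001],1],
    [[0,0,-0.2],[0.001,-0.002,-0.0015],1],
    [[0,0,-0.3],[0.001,-0.002,-0.0025],1],
    [[0,0,-0.4],[0.001,-0.002,-0.003],1],
    [[0,0,-0.4],[0.001,-0.002,-0.003],1],
  ],
)

```text
time: 7.12
tool_pos: [0.5163, 0.2276, 0.2287]
orientation: [[-0.809, 0.588, -0.006], [0.588, 0.809, -0.002], [0.003, -0.005, -1.0]]
force: [-9.1, -1.2, 0.6]
grip_width: 0.0179
grip_force: 30.0
```

```bash
python3 -c "
from h import *
s=state();print(s['ft_torque'],s['grip_width'],s['force'],s['tool_pos'],s['q'])"
```

```text
[0.13494415 1.02634857 0.09296688] 0.01788852898195589 [-9.06461554 -1.24673754  0.56375764] [0.51631591 0.22761049 0.22874665] [-39.51527949  16.79407866  11.61297768 104.56437175  -3.9493023
  59.35411987  27.62558242]
```

>>> drive_tool(
  rows=[
    [[0,0,-0.1],[0,-0.002,-0.001],1],
    [[0,0,-0.2],[0,-0.004,-0.001],1],
    [[0,0,-0.2],[0,-0.004,-0.001],1],
  ],
)

```text
time: 7.37
tool_pos: [0.516, 0.2238, 0.2291]
orientation: [[-0.889, 0.457, -0.005], [0.457, 0.889, -0.004], [0.003, -0.006, -1.0]]
force: [-4.5, -4.1, -0.1]
grip_width: 0.0182
grip_force: 30.2
```

Run:
```python
from h import *
s=state();print(s['ft_torque'],s['grip_width'],s['force'],s['tool_pos'],s['q'])
im=read_camera("side"); im2=read_camera("top")
o=np.hstack([cv2.resize(i[:,:,::-1],(400,600),interpolation=3) for i in(im[150:270,180:260],im2[150:240,170:230])]);cv2.imwrite("pics/u1.png",o)
```

```text
[-0.80779459  0.81277203 -0.61509264] 0.01820067048507204 [-4.52557421 -4.12716412 -0.14510187] [0.51596497 0.22384329 0.22912916] [-38.16441833  16.57259046  10.2180678  104.6929739   -3.30007308
  59.3765592   36.12149263]
```

View pics/u1.png

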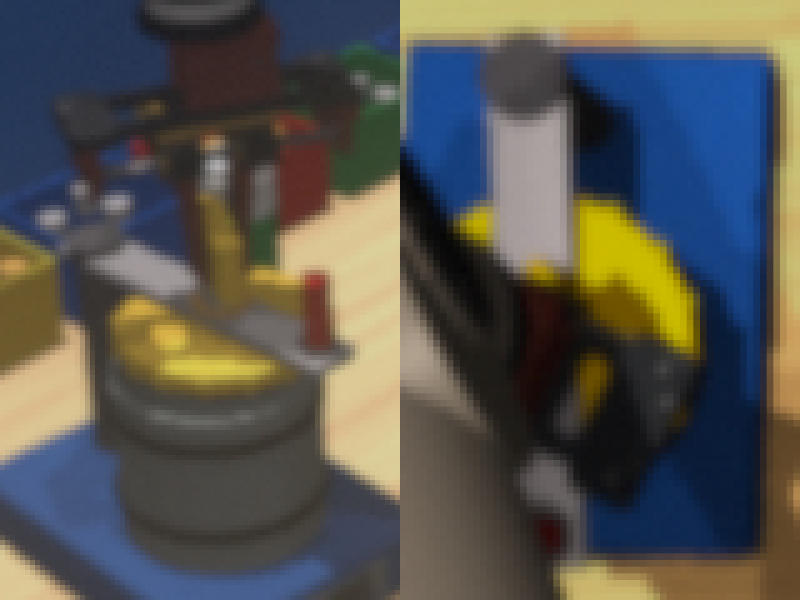

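The side view shows the cap lifted clear and the arm just starting to swing. The torque has risen to -0.6 N m, so the cap is at its open stop. I'll swing the arm with the same grip on the bar, turning the tool about the pivot.

```bash
cat >> h.py <<'E'
def arc(P,degs,dz=0):
    s=state(); O=s["orientation"]; p=s["tool_pos"]
    for a in degs:
        R=cv2.Rodrigues(np.array([0,0,np.radians(a)]))[0]; P3=np.array([*P,0])
        t=P3+R@(p-P3)+[0,0,dz]; print(a,"turn z",round(-a/45,3),"shift",(O.T@(t-p)/.5).round(3))
E
python3 - <<'E'
from h import *
arc((.639,.2228),range(4,45,4))
E
```

```text
4 turn z -0.089 shift [-0.008 -0.015  0.   ]
8 turn z -0.178 shift [-0.018 -0.029  0.   ]
12 turn z -0.267 shift [-0.028 -0.043  0.   ]
16 turn z -0.356 shift [-0.039 -0.056  0.   ]
20 turn z -0.444 shift [-0.051 -0.068  0.   ]
24 turn z -0.533 shift [-0.064 -0.08   0.   ]
28 turn z -0.622 shift [-0.078 -0.09   0.   ]
32 turn z -0.711 shift [-0.092 -0.099  0.   ]
36 turn z -0.8 shift [-0.107 -0.108  0.   ]
40 turn z -0.889 shift [-0.123 -0.115  0.   ]
44 turn z -0.978 shift [-0.139 -0.121  0.   ]
```

>>> drive_tool(
  rows=[
    [[0,0,-0.09],[-0.008,-0.015,0],1],
    [[0,0,-0.18],[-0.018,-0.029,0],1],
    [[0,0,-0.27],[-0.028,-0.043,0],1],
    [[0,0,-0.36],[-0.039,-0.056,0],1],
    [[0,0,-0.45],[-0.051,-0.068,0],1],
    [[0,0,-0.53],[-0.064,-0.08,0],1],
    [[0,0,-0.62],[-0.078,-0.09,0],1],
    [[0,0,-0.71],[-0.092,-0.099,0],1],
    [[0,0,-0.8],[-0.107,-0.108,0],1],
    [[0,0,-0.89],[-0.123,-0.115,0],1],
    [[0,0,-0.98],[-0.139,-0.121,0],1],
    [[0,0,-0.98],[-0.139,-0.121,0],1],
  ],
)

```text
time: 8.47
tool_pos: [0.5528, 0.1371, 0.2291]
orientation: [[-0.958, -0.288, -0.001], [-0.288, 0.958, -0.003], [0.002, -0.003, -1.0]]
force: [0.5, -4.2, -3.1]
grip_width: 0.0182
grip_force: 29.7
```

Run:
```python
from h import *
s=state();print(s['ft_torque'],s['force'],s['q']);arc((.639,.2228),range(4,45,4))
```

```text
[-0.80427052  0.00722469 -0.24375315] [ 0.47528322 -4.16042373 -3.14179067] [-24.81736442  17.07958439   5.57459859 103.68628693  -1.71406918
  59.44273019  88.14908712]
4 turn z -0.089 shift [-0.008 -0.015  0.   ]
8 turn z -0.178 shift [-0.018 -0.029  0.   ]
12 turn z -0.267 shift [-0.028 -0.042  0.   ]
16 turn z -0.356 shift [-0.04  -0.055  0.   ]
20 turn z -0.444 shift [-0.052 -0.066  0.   ]
24 turn z -0.533 shift [-0.065 -0.077  0.   ]
28 turn z -0.622 shift [-0.079 -0.087  0.   ]
32 turn z -0.711 shift [-0.093 -0.096  0.   ]
36 turn z -0.8 shift [-0.108 -0.104  0.   ]
40 turn z -0.889 shift [-0.124 -0.111  0.   ]
44 turn z -0.978 shift [-0.14  -0.117  0.   ]
```

Low forces. I continue to the open stop.

>>> drive_tool(
  rows=[
    [[0,0,-0.09],[-0.008,-0.015,0],1],
    [[0,0,-0.18],[-0.018,-0.029,0],1],
    [[0,0,-0.27],[-0.028,-0.042,0],1],
    [[0,0,-0.36],[-0.04,-0.055,0],1],
    [[0,0,-0.45],[-0.052,-0.066,0],1],
    [[0,0,-0.53],[-0.065,-0.077,0],1],
    [[0,0,-0.62],[-0.079,-0.087,0],1],
    [[0,0,-0.71],[-0.093,-0.096,0],1],
    [[0,0,-0.8],[-0.108,-0.104,0],1],
    [[0,0,-0.86],[-0.118,-0.109,0],1],
    [[0,0,-0.86],[-0.118,-0.109,0],1],
  ],
)

```text
time: 9.38
tool_pos: [0.6215, 0.1036, 0.2291]
orientation: [[-0.567, -0.824, -0.009], [-0.824, 0.567, -0.004], [0.008, 0.006, -1.0]]
force: [-11.5, -4.8, 3.6]
grip_width: 0.0192
grip_force: 29.8
```

Run:
```python
from h import *
s=state();print(s['ft_torque'],s['force'],s['q']);arc((.639,.2228),range(2,9,2))
```

```text
[-0.94651292  1.95155335 -0.46472866] [-11.46999605  -4.78163364   3.56617372] [-1.51252306e+01  2.30906879e+01 -5.48301545e-02  9.47614954e+01
  9.10299070e-02  6.27057105e+01  1.30260367e+02]
2 turn z -0.044 shift [-0.004 -0.007 -0.   ]
4 turn z -0.089 shift [-0.008 -0.015 -0.   ]
6 turn z -0.133 shift [-0.012 -0.022 -0.   ]
8 turn z -0.178 shift [-0.017 -0.029 -0.   ]
```

>>> drive_tool(
  rows=[
    [[0,0,0],[0,0,0],0.3],
    [[0,0,0],[0,0,0],0.3],
    [[0,0,0],[0,0,0],0.3],
    [[0,0,0],[0,0,0],0.3],
    [[0,0,0],[0,0,-0.07],0.3],
    [[0,0,0],[0,0,-0.15],0.2],
    [[0,0,0],[0,0,-0.23],0],
    [[0,0,0.3],[0,0,-0.3],0],
    [[0,0,0.7],[0,0,-0.34],0],
    [[0,0,1],[0,0,-0.34],0],
    [[0,0,1],[0,0,-0.34],0],
    [[0,0,1],[0,0,-0.34],0],
  ],
)

```text
time: 10.38
tool_pos: [0.6247, 0.107, 0.4008]
orientation: [[-0.942, -0.335, 0.002], [-0.335, 0.942, 0.001], [-0.002, -0.0, -1.0]]
force: [0.4, 0.6, -0.2]
grip_width: 0.0876
grip_force: 0.0
```

Run:
```python
from h import *
s=state();print(s['force'],s['q']);rel([.4719,.0067,.15],down(70.7))
im=read_camera("top"); cv2.imwrite("pics/t2.png",cv2.resize(im[120:270,150:410,::-1],(800,462),interpolation=3))
```

```text
[ 0.35346653  0.58743598 -0.20862203] [-19.91044851  17.3696439    6.15799238  81.09528276  -1.86233185
  81.54097043  95.82941539]
pos [0.6247 0.107  0.4008] turn [0.001 0.002 0.864] shift [ 0.3561 -0.0865  0.501 ]
```

View pics/t2.png

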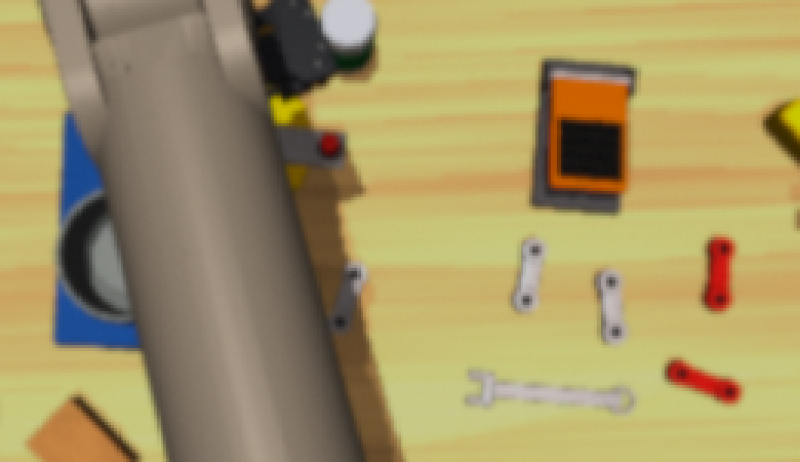

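Top view: the arm is fully aside with the handle at (330,146) and the tub is open. Link A at (347,297) and links B and C have not moved. I go to A.

>>> drive_tool(
  rows=[
    [[0,0,0.15],[0.08,-0.02,0],0],
    [[0,0,0.3],[0.15,-0.035,0],0],
    [[0,0,0.45],[0.22,-0.05,0.05],0],
    [[0,0,0.6],[0.29,-0.07,0.12],0],
    [[0,0,0.75],[0.33,-0.08,0.2],0],
    [[0,0,0.86],[0.356,-0.0865,0.28],0],
    [[0,0,0.86],[0.356,-0.0865,0.36],0],
    [[0,0,0.86],[0.356,-0.0865,0.44],0],
    [[0,0,0.86],[0.356,-0.0865,0.52],0],
    [[0,0,0.86],[0.356,-0.0865,0.6],0],
    [[0,0,0.86],[0.356,-0.0865,0.6],0],
    [[0,0,0.86],[0.356,-0.0865,0.6],0],
  ],
)

```text
time: 11.43
tool_pos: [0.4703, 0.0051, 0.0983]
orientation: [[-0.948, 0.32, -0.005], [0.32, 0.948, -0.001], [0.005, -0.003, -1.0]]
force: [0.2, -0.5, 0.2]
grip_width: 0.0875
grip_force: 0.0
```

Run:
```python
from h import *
s=state();print(s['force'],s['q']);rel([.4719,.0067,.004],down(70.7))
crop("side",240,190,80,75,8,"pics/a1.png"); print(w2p("side",[.4719,.0067,.011]))
```

```text
[ 0.20829346 -0.49188121  0.20675182] [-16.50741974  18.45795919   9.77584192 123.18736259  -4.8643829
  39.01487782  67.94087165]
pos [0.4703 0.0051 0.0983] turn [-0.003 -0.006  0.015] shift [-0.0029  0.0046  0.1886]
[[280.28312662 238.43339865]]
```

View pics/a1.png

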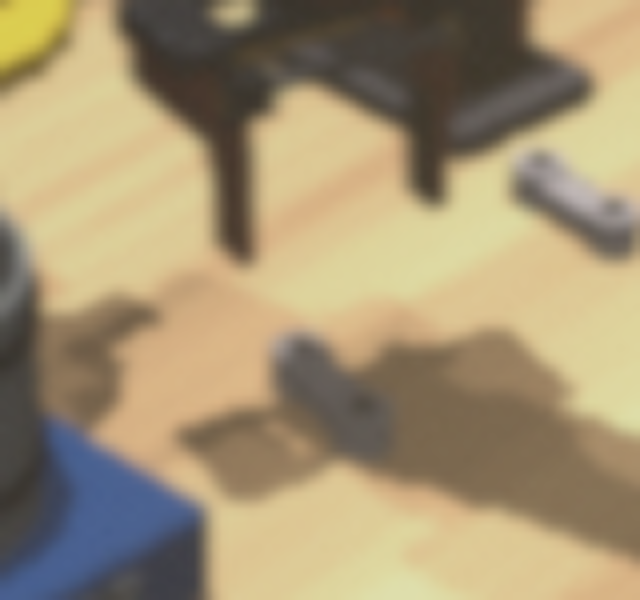

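Link A is at crop (333,400), side pixel (281.6,240), within 2 px of the prediction. I descend and grip it.

>>> drive_tool(
  rows=[
    [[0,0,0.015],[-0.003,0.005,0.06],0],
    [[0,0,0.015],[-0.003,0.005,0.12],0],
    [[0,0,0.015],[-0.003,0.005,0.16],0],
    [[0,0,0.015],[-0.003,0.005,0.186],0],
    [[0,0,0.015],[-0.003,0.005,0.186],0.3],
    [[0,0,0.015],[-0.003,0.005,0.186],0.6],
    [[0,0,0.015],[-0.003,0.005,0.186],1],
    [[0,0,0.015],[-0.003,0.005,0.186],1],
    [[0,0,0.015],[-0.003,0.005,0.186],1],
    [[0,0,0.015],[-0.003,0.005,0.186],1],
    [[0,0,0.015],[-0.003,0.005,0.186],1],
    [[0,0,0.015],[-0.003,0.005,0.186],1],
    [[0,0,0.015],[-0.003,0.005,0.186],1],
    [[0,0,0.015],[-0.003,0.005,0.186],1],
    [[0,0,0.015],[-0.003,0.005,0.186],1],
  ],
)

```text
time: 12.73
tool_pos: [0.4741, 0.007, 0.0069]
orientation: [[-0.943, 0.332, -0.0], [0.332, 0.943, -0.0], [0.0, -0.0, -1.0]]
force: [-0.0, -0.7, 0.8]
grip_width: 0.022
grip_force: 30.0
```

Run:
```python
from h import *
s=state();print(s['grip_width'],s['grip_force'],s['force'],s['q'])
rel([.519,.229,.26]);rel([.519,.229,.13])
```

```text
0.022022651257839768 29.999832808971405 [-0.04599471 -0.65218236  0.84389377] [-14.48011178  28.53847603   7.41666792 125.26889942  -7.89687641
  26.63052208  69.71428442]
pos [0.4741 0.007  0.0069] turn [0. 0. 0.] shift [ 0.0629  0.4485 -0.5064]
pos [0.4741 0.007  0.0069] turn [0. 0. 0.] shift [ 0.0629  0.4486 -0.2464]
```

>>> drive_tool(
  rows=[
    [[0,0,0],[0,0,-0.08],1],
    [[0,0,0],[0,0,-0.16],1],
    [[0,0,0],[0,0,-0.24],1],
    [[0,0,0],[0,0,-0.32],1],
    [[0,0,0],[0,0,-0.4],1],
    [[0,0,0],[0.01,0.05,-0.46],1],
    [[0,0,0],[0.02,0.13,-0.506],1],
    [[0,0,0],[0.03,0.21,-0.506],1],
    [[0,0,0],[0.04,0.29,-0.506],1],
    [[0,0,0],[0.05,0.37,-0.506],1],
    [[0,0,0],[0.063,0.42,-0.506],1],
    [[0,0,0],[0.063,0.448,-0.506],1],
    [[0,0,0],[0.063,0.448,-0.506],1],
    [[0,0,0],[0.063,0.448,-0.506],1],
  ],
)

```text
time: 13.9
tool_pos: [0.5188, 0.2278, 0.2591]
orientation: [[-0.943, 0.332, -0.001], [0.332, 0.943, -0.002], [0.001, -0.002, -1.0]]
force: [-0.8, -0.5, -2.0]
grip_width: 0.0217
grip_force: 30.0
```

>>> drive_tool(
  rows=[
    [[0,0,0],[0,0,0.08],1],
    [[0,0,0],[0,0,0.16],1],
    [[0,0,0],[0,0,0.22],1],
    [[0,0,0],[0,0,0.26],1],
    [[0,0,0],[0,0,0.28],1],
    [[0,0,0],[0,0,0.28],1],
    [[0,0,0],[0,0,0.28],0.55],
    [[0,0,0],[0,0,0.28],0.55],
    [[0,0,0],[0,0,0.28],0.55],
    [[0,0,0],[0,0,0.28],0.55],
    [[0,0,0],[0,0,0.28],0.55],
    [[0,0,0],[0,0,0.2],0.55],
    [[0,0,0],[0,0,0.12],0.55],
    [[0,0,0],[0,0,0.04],0.55],
    [[0,0,0],[0,0,0],0.55],
    [[0,0,0],[0,0,0],0.55],
  ],
)

```text
time: 15.23
tool_pos: [0.5216, 0.2303, 0.2661]
orientation: [[-0.943, 0.332, 0.009], [0.332, 0.943, 0.005], [-0.007, 0.008, -1.0]]
force: [0.2, 1.6, 0.1]
grip_width: 0.0392
grip_force: 0.0
```

Run:
```python
from h import *
s=state();print(s['force'],s['q'])
rel([.4903,-.1981,.1],down(76.6))
im=read_camera("top"); cv2.imwrite("pics/t3.png",cv2.resize(im[150:250,170:400,::-1],(800,348),interpolation=3))
```

```text
[0.19100365 1.58255498 0.14446472] [-33.92090588  14.8264757    4.66925145 101.57872988  -1.35583104
  63.05297292  41.79401085]
pos [0.5216 0.2303 0.2661] turn [ 0.01   0.009 -0.133] shift [-0.2233 -0.8316  0.3271]
```

View pics/t3.png

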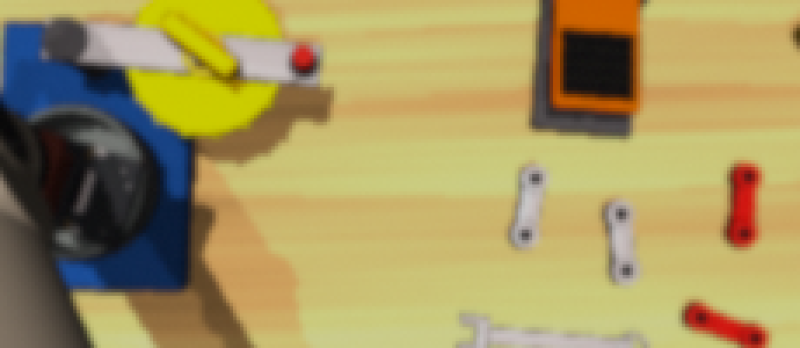

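Link A is in the tub at (85,190) and the arm is still open. B is unmoved at (530,207). Next, B.

>>> drive_tool(
  rows=[
    [[0.01,0.01,0],[-0.02,-0.07,0],0.55],
    [[0.01,0.01,-0.05],[-0.04,-0.15,0],0.4],
    [[0.01,0.01,-0.13],[-0.06,-0.23,0],0.2],
    [[0.01,0.01,-0.13],[-0.08,-0.31,0],0],
    [[0.01,0.01,-0.13],[-0.1,-0.39,0],0],
    [[0.01,0.01,-0.13],[-0.12,-0.47,0],0],
    [[0.01,0.01,-0.13],[-0.15,-0.55,0],0],
    [[0.01,0.01,-0.13],[-0.17,-0.63,0.05],0],
    [[0.01,0.01,-0.13],[-0.19,-0.71,0.12],0],
    [[0.01,0.01,-0.13],[-0.21,-0.78,0.19],0],
    [[0.01,0.01,-0.13],[-0.223,-0.832,0.26],0],
    [[0.01,0.01,-0.13],[-0.223,-0.832,0.327],0],
    [[0.01,0.01,-0.13],[-0.223,-0.832,0.36],0],
    [[0.01,0.01,-0.13],[-0.223,-0.832,0.36],0],
  ],
)

```text
time: 16.45
tool_pos: [0.4799, -0.2008, 0.0734]
orientation: [[-0.971, 0.237, -0.022], [0.237, 0.972, -0.003], [0.021, -0.009, -1.0]]
force: [-1.0, 0.9, -0.3]
grip_width: 0.0878
grip_force: 0.0
```

Run:
```python
from h import *
s=state();print(s['force'],s['q'])
rel([.4903,-.1981,.006],down(76.6))
```

```text
[-1.01662589  0.92464718 -0.26990988] [  2.68596634  25.64095901  15.98603815 117.35609579  -9.90539628
  39.46995002 101.2728147 ]
pos [ 0.4799 -0.2008  0.0734] turn [-0.011 -0.027 -0.007] shift [-0.0217  0.0113  0.1342]
```

>>> drive_tool(
  rows=[
    [[0,0,0],[0,0,0],0],
    [[0,0,0],[0,0,0],0],
  ],
)

```text
time: 16.62
tool_pos: [0.4865, -0.2, 0.0808]
orientation: [[-0.972, 0.233, -0.009], [0.233, 0.972, -0.005], [0.008, -0.007, -1.0]]
force: [1.4, -0.2, 0.9]
grip_width: 0.0877
grip_force: 0.0
```

Run:
```python
from h import *
rel([.4903,-.1981,.006],down(76.6))
```

```text
pos [ 0.4865 -0.2     0.0808] turn [-0.009 -0.01  -0.002] shift [-0.0076  0.0066  0.1496]
```

>>> drive_tool(
  rows=[
    [[-0.01,-0.01,0],[-0.005,0.005,0.06],0],
    [[-0.01,-0.01,0],[-0.005,0.005,0.1],0],
    [[-0.01,-0.01,0],[-0.005,0.005,0.13],0],
    [[-0.01,-0.01,0],[-0.005,0.005,0.148],0],
    [[-0.01,-0.01,0],[-0.005,0.005,0.148],0],
    [[-0.01,-0.01,0],[-0.005,0.005,0.148],0.3],
    [[-0.01,-0.01,0],[-0.005,0.005,0.148],0.6],
    [[-0.01,-0.01,0],[-0.005,0.005,0.148],1],
    [[-0.01,-0.01,0],[-0.005,0.005,0.148],1],
    [[-0.01,-0.01,0],[-0.005,0.005,0.148],1],
    [[-0.01,-0.01,0],[-0.005,0.005,0.148],1],
    [[-0.01,-0.01,0],[-0.005,0.005,0.148],1],
    [[-0.01,-0.01,0],[-0.005,0.005,0.148],1],
    [[-0.01,-0.01,0],[-0.005,0.005,0.148],1],
    [[-0.01,-0.01,0],[-0.005,0.005,0.148],1],
    [[-0.01,-0.01,0],[-0.005,0.005,0.148],1],
  ],
)

```text
time: 17.95
tool_pos: [0.4883, -0.199, 0.0058]
orientation: [[-0.972, 0.234, -0.0], [0.234, 0.972, 0.001], [0.001, 0.001, -1.0]]
force: [0.1, 0.3, -0.1]
grip_width: 0.0218
grip_force: 30.0
```

Run:
```python
from h import *
print(state()["grip_width"]);rel([.52,.229,.26])
```

```text
0.021750350505324607
pos [ 0.4883 -0.199   0.0058] turn [0. 0. 0.] shift [ 0.1389  0.8473 -0.5078]
```

>>> drive_tool(
  rows=[
    [[0,0,0],[0,0,-0.08],1],
    [[0,0,0],[0,0,-0.16],1],
    [[0,0,0],[0,0,-0.24],1],
    [[0,0,0],[0,0,-0.32],1],
    [[0,0,0],[0,0.03,-0.4],1],
    [[0,0,0],[0.01,0.08,-0.47],1],
    [[0,0,0],[0.02,0.15,-0.508],1],
    [[0,0,0],[0.03,0.23,-0.508],1],
    [[0,0,0],[0.05,0.31,-0.508],1],
    [[0,0,0],[0.06,0.39,-0.508],1],
    [[0,0,0],[0.08,0.47,-0.508],1],
    [[0,0,0],[0.09,0.55,-0.508],1],
    [[0,0,0],[0.1,0.63,-0.508],1],
    [[0,0,0],[0.115,0.71,-0.508],1],
    [[0,0,0],[0.13,0.78,-0.508],1],
    [[0,0,0],[0.139,0.82,-0.508],1],
    [[0,0,0],[0.139,0.847,-0.508],1],
    [[0,0,0],[0.139,0.847,-0.508],1],
    [[0,0,0],[0.139,0.847,-0.508],1],
    [[0,0,0],[0.139,0.847,-0.508],1],
  ],
)

```text
time: 19.62
tool_pos: [0.5203, 0.2262, 0.2598]
orientation: [[-0.971, 0.237, -0.001], [0.237, 0.971, -0.001], [0.0, -0.001, -1.0]]
force: [-0.3, -0.7, -2.2]
grip_width: 0.0217
grip_force: 30.0
```

>>> drive_tool(
  rows=[
    [[0,0,0],[0,0.003,0.08],1],
    [[0,0,0],[0,0.003,0.16],1],
    [[0,0,0],[0,0.003,0.22],1],
    [[0,0,0],[0,0.003,0.25],1],
    [[0,0,0],[0,0.003,0.26],1],
    [[0,0,0],[0,0.003,0.26],1],
    [[0,0,0],[0,0.003,0.26],0.55],
    [[0,0,0],[0,0.003,0.26],0.55],
    [[0,0,0],[0,0.003,0.26],0.55],
    [[0,0,0],[0,0.003,0.26],0.55],
    [[0,0,0],[0,0.003,0.26],0.55],
    [[0,0,0],[0,0,0.2],0.55],
    [[0,0,0],[0,0,0.12],0.55],
    [[0,0,0],[0,0,0.04],0.55],
    [[0,0,0],[0,0,0],0.55],
    [[0,0,0],[0,0,0],0.55],
    [[0,0,0],[0,0,0],0.55],
  ],
)

```text
time: 21.03
tool_pos: [0.5206, 0.2291, 0.2616]
orientation: [[-0.972, 0.234, 0.003], [0.234, 0.972, 0.002], [-0.002, 0.003, -1.0]]
force: [0.5, 0.3, 0.1]
grip_width: 0.0393
grip_force: 0.0
```

Run:
```python
from h import *
s=state();print(s['force'],s['q'])
rel([.4531,-.2886,.1],down(92.3))
im=read_camera("top"); cv2.imwrite("pics/t4.png",cv2.resize(im[150:250,170:400,::-1],(800,348),interpolation=3))
```

```text
[0.51872519 0.33586612 0.0553008 ] [-33.46016885  15.13972708   4.19531718 101.7518313   -1.27642632
  62.96152129  47.6225942 ]
pos [0.5206 0.2291 0.2616] turn [ 0.003  0.003 -0.352] shift [-0.1107 -1.0392  0.3205]
```

View pics/t4.png

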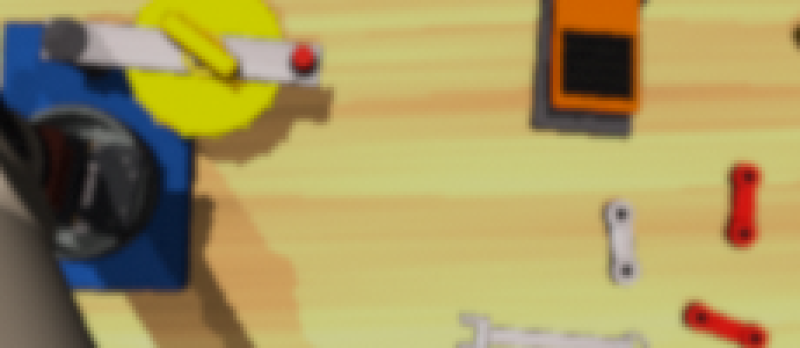

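B is off the bench. C is unmoved at (623,242), with the spanner and the red links clear of it. I go to C.

>>> drive_tool(
  rows=[
    [[0,0,0],[-0.01,-0.07,0],0.55],
    [[0,0,-0.1],[-0.02,-0.15,0],0.4],
    [[0,0,-0.2],[-0.03,-0.23,0],0.2],
    [[0,0,-0.3],[-0.04,-0.31,0],0],
    [[0,0,-0.352],[-0.05,-0.39,0],0],
    [[0,0,-0.352],[-0.06,-0.47,0],0],
    [[0,0,-0.352],[-0.07,-0.55,0],0],
    [[0,0,-0.352],[-0.08,-0.63,0],0],
    [[0,0,-0.352],[-0.09,-0.71,0],0],
    [[0,0,-0.352],[-0.1,-0.79,0.05],0],
    [[0,0,-0.352],[-0.11,-0.87,0.1],0],
    [[0,0,-0.352],[-0.11,-0.94,0.15],0],
    [[0,0,-0.352],[-0.11,-0.98,0.2],0],
    [[0,0,-0.352],[-0.11,-1,0.25],0],
    [[0,0,-0.352],[-0.11,-1,0.25],0],
    [[0,0,-0.352],[-0.11,-1,0.25],0],
    [[0,0,-0.352],[-0.11,-1,0.25],0],
  ],
)

```text
time: 22.5
tool_pos: [0.4565, -0.2691, 0.1348]
orientation: [[-0.999, -0.041, -0.001], [-0.041, 0.999, 0.001], [0.001, 0.001, -1.0]]
force: [0.7, 0.9, 0.4]
grip_width: 0.0876
grip_force: 0.0
```

Run:
```python
from h import *
s=state();print(s['force'],s['q'])
rel([.4515,-.2886,.006],down(92.3))
im=read_camera("side")
m=cv2.inRange(im[175:240,300:400],(120,120,120),(255,255,255));print(w2p("side",[.4531,-.2886,.011]))
```

```text
[0.69332618 0.92233495 0.35999936] [  8.17979868  20.57669751  19.22177406 114.72140132  -9.27051662
  46.22217474 125.06219405]
pos [ 0.4565 -0.2691  0.1348] turn [ 0.002 -0.001  0.001] shift [ 0.0114 -0.0388  0.2576]
[[332.09184703 208.99175199]]
```

>>> drive_tool(
  rows=[
    [[0,0,0],[0.004,-0.02,0.06],0],
    [[0,0,0],[0.008,-0.039,0.12],0],
    [[0,0,0],[0.008,-0.039,0.18],0],
    [[0,0,0],[0.008,-0.039,0.23],0],
    [[0,0,0],[0.008,-0.039,0.257],0],
    [[0,0,0],[0.008,-0.039,0.257],0],
    [[0,0,0],[0.008,-0.039,0.257],0.3],
    [[0,0,0],[0.008,-0.039,0.257],0.6],
    [[0,0,0],[0.008,-0.039,0.257],1],
    [[0,0,0],[0.008,-0.039,0.257],1],
    [[0,0,0],[0.008,-0.039,0.257],1],
    [[0,0,0],[0.008,-0.039,0.257],1],
    [[0,0,0],[0.008,-0.039,0.257],1],
    [[0,0,0],[0.008,-0.039,0.257],1],
    [[0,0,0],[0.008,-0.039,0.257],1],
    [[0,0,0],[0.008,-0.039,0.257],1],
    [[0,0,0],[0.008,-0.039,0.257],1],
  ],
)

```text
time: 23.97
tool_pos: [0.4529, -0.2892, 0.0063]
orientation: [[-0.999, -0.04, -0.001], [-0.04, 0.999, 0.001], [0.001, 0.001, -1.0]]
force: [-0.2, 2.3, 2.1]
grip_width: 0.0221
grip_force: 30.0
```

>>> drive_tool(
  rows=[
    [[0,0,0],[0,0,-0.08],1],
    [[0,0,0],[0,0,-0.16],1],
    [[0,0,0],[0,0,-0.24],1],
    [[0,0,0],[0,0,-0.32],1],
    [[0,0,0],[0,0,-0.4],1],
    [[0,0,0],[0,0,-0.47],1],
    [[0,0,0],[0,0,-0.508],1],
    [[0,0,0],[0,0,-0.508],1],
  ],
)

```text
time: 24.63
tool_pos: [0.4549, -0.2913, 0.2647]
orientation: [[-0.999, -0.04, 0.007], [-0.04, 0.999, -0.002], [-0.007, -0.003, -1.0]]
force: [0.8, 0.1, -2.2]
grip_width: 0.0219
grip_force: 30.0
```

Run:
```python
from h import *
print(state()["grip_width"]);rel([.52,.229,.26],down(73))
```

```text
0.02191812609210234
pos [ 0.4549 -0.2913  0.2647] turn [-0.002  0.009  0.428] shift [-0.1712  1.0346  0.0079]
```

>>> drive_tool(
  rows=[
    [[0,0,0.1],[-0.01,0.07,0],1],
    [[0,0,0.2],[-0.02,0.14,0],1],
    [[0,0,0.3],[-0.03,0.22,0],1],
    [[0,0,0.43],[-0.05,0.3,0],1],
    [[0,0,0.43],[-0.06,0.38,0],1],
    [[0,0,0.43],[-0.07,0.46,0],1],
    [[0,0,0.43],[-0.08,0.54,0],1],
    [[0,0,0.43],[-0.1,0.62,0],1],
    [[0,0,0.43],[-0.12,0.7,0],1],
    [[0,0,0.43],[-0.14,0.78,0],1],
    [[0,0,0.43],[-0.15,0.86,0],1],
    [[0,0,0.43],[-0.165,0.94,0],1],
    [[0,0,0.43],[-0.171,0.98,0],1],
    [[0,0,0.43],[-0.171,1,0],1],
    [[0,0,0.43],[-0.171,1,0],1],
    [[0,0,0.43],[-0.171,1,0],1],
  ],
)

```text
time: 25.97
tool_pos: [0.5179, 0.2117, 0.2591]
orientation: [[-0.956, 0.294, -0.002], [0.294, 0.956, -0.002], [0.002, -0.002, -1.0]]
force: [0.6, -0.8, -2.7]
grip_width: 0.0218
grip_force: 30.0
```

Run:
```python
from h import *
print(state()["grip_width"],state()["force"]);rel([.52,.229,.13])
```

```text
0.021818973030244902 [ 0.61138814 -0.77187304 -2.66071397]
pos [0.5179 0.2117 0.2591] turn [0. 0. 0.] shift [0.0056 0.0349 0.2582]
```

>>> drive_tool(
  rows=[
    [[0,0,0],[0.003,0.034,0],1],
    [[0,0,0],[0.003,0.034,0.06],1],
    [[0,0,0],[0.003,0.034,0.13],1],
    [[0,0,0],[0.003,0.034,0.19],1],
    [[0,0,0],[0.003,0.034,0.23],1],
    [[0,0,0],[0.003,0.034,0.24],1],
    [[0,0,0],[0.003,0.034,0.24],1],
    [[0,0,0],[0.003,0.034,0.24],0.55],
    [[0,0,0],[0.003,0.034,0.24],0.55],
    [[0,0,0],[0.003,0.034,0.24],0.55],
    [[0,0,0],[0.003,0.034,0.24],0.55],
    [[0,0,0],[0.003,0.034,0.24],0.55],
    [[0,0,0],[0.003,0.034,0.16],0.55],
    [[0,0,0],[0,0,0.08],0.55],
    [[0,0,0],[0,0,0],0.55],
    [[0,0,0],[0,0,-0.08],0.55],
    [[0,0,0],[0,0,-0.16],0.55],
    [[0,0,0],[0,0,-0.24],0.55],
    [[0,0,0],[0,0,-0.24],0.55],
  ],
)

```text
time: 27.55
tool_pos: [0.5214, 0.2143, 0.3899]
orientation: [[-0.956, 0.294, 0.012], [0.294, 0.956, 0.008], [-0.009, 0.011, -1.0]]
force: [0.3, 0.7, 0.2]
grip_width: 0.0397
grip_force: 0.0
```

>>> drive_tool(
  rows=[
    [[0,0,-0.2],[-0.06,-0.06,0],0.55],
    [[0,0,-0.4],[-0.12,-0.12,0],0.4],
    [[0,0,-0.6],[-0.18,-0.18,0],0.3],
    [[0,0,-0.8],[-0.24,-0.24,0],0.3],
    [[0,0,-1],[-0.27,-0.3,0],0.3],
    [[0,0,-1],[-0.27,-0.35,0],0.3],
    [[0,0,-1],[-0.27,-0.35,0],0.3],
    [[0,0,-1],[-0.27,-0.35,0],0.3],
  ],
)

```text
time: 28.22
tool_pos: [0.5962, 0.0029, 0.3807]
orientation: [[-0.884, -0.467, 0.0], [-0.467, 0.884, -0.0], [-0.0, -0.0, -1.0]]
force: [0.1, 0.9, -0.2]
grip_width: 0.0616
grip_force: 0.0
```

Run:
```python
from h import *
s=state();print(s['q'],s['tool_pos'],s['orientation'].round(2))
im=read_camera("top"); cv2.imwrite("pics/t5.png",np.hstack([cv2.resize(im[150:250,160:260,::-1],(500,500),interpolation=3),cv2.resize(im[120:270,260:340,::-1],(267,500),interpolation=3)]))
```

```text
[-12.42481024  13.78069934   7.71792428  88.31250373  -1.87108981
  78.01663569 113.28717516] [0.5962282  0.00292772 0.38065123] [[-0.88 -0.47  0.  ]
 [-0.47  0.88 -0.  ]
 [-0.   -0.   -1.  ]]
```

View pics/t5.png

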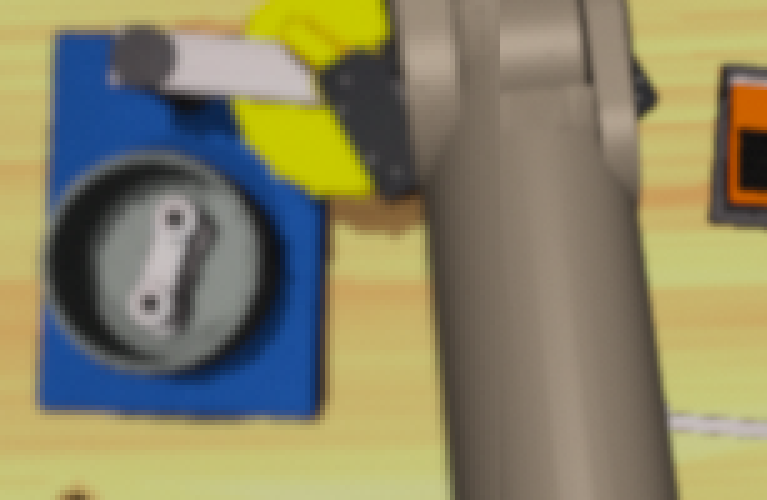

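The three links lie stacked in the tub, the top one at crop (162,262), and nothing else meant is left on the bench. I regrasp the bar where I left it.

Run:
```python
from h import *
rel([.6215,.1045,.229],down(145.5)); print(p2w("top",191.4,202.4,.165))
```

```text
pos [0.5962 0.0055 0.3806] turn [ 0.001  0.001 -0.617] shift [-0.1368  0.1515  0.3033]
[0.52001921 0.22413542 0.165     ]
```

>>> drive_tool(
  rows=[
    [[0,0,-0.15],[-0.05,0.05,0],0.3],
    [[0,0,-0.3],[-0.09,0.1,0],0.3],
    [[0,0,-0.45],[-0.137,0.15,0],0.3],
    [[0,0,-0.617],[-0.137,0.152,0],0.3],
    [[0,0,-0.617],[-0.137,0.152,0.06],0.3],
    [[0,0,-0.617],[-0.137,0.152,0.1],0.3],
    [[0,0,-0.617],[-0.137,0.152,0.14],0.3],
    [[0,0,-0.617],[-0.137,0.152,0.14],0.3],
    [[0,0,-0.617],[-0.137,0.152,0.14],0.3],
  ],
)

```text
time: 29.02
tool_pos: [0.6203, 0.1071, 0.3099]
orientation: [[-0.563, -0.827, -0.002], [-0.827, 0.563, 0.001], [0.001, 0.002, -1.0]]
force: [0.6, 0.0, -1.0]
grip_width: 0.0614
grip_force: 0.0
```

Run:
```python
from h import *
rel([.6215,.1045,.229],down(145.5))
im=read_camera("side"); cv2.imwrite("pics/s5.png",cv2.resize(im[130:230,195:285,::-1],(540,600),interpolation=3))
```

```text
pos [0.6203 0.1071 0.3099] turn [ 0.003 -0.001  0.005] shift [ 0.0029 -0.0053  0.1618]
```

View pics/s5.png

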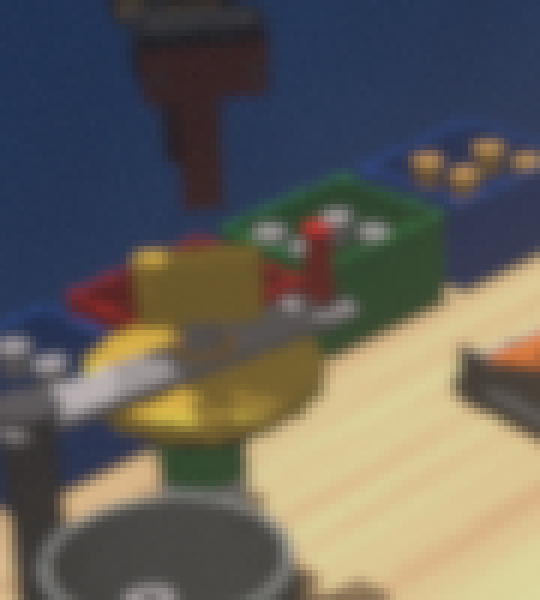

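The fingers, with tips at (203,200), stand right above the wing bar at (197,285) and in line with it. I descend and close.

>>> drive_tool(
  rows=[
    [[0,0,0],[0.002,-0.004,0.06],0.3],
    [[0,0,0],[0.002,-0.004,0.11],0.3],
    [[0,0,0],[0.002,-0.004,0.15],0.3],
    [[0,0,0],[0.002,-0.004,0.16],0.3],
    [[0,0,0],[0.002,-0.004,0.16],0.6],
    [[0,0,0],[0.002,-0.004,0.16],1],
    [[0,0,0],[0.002,-0.004,0.16],1],
    [[0,0,0],[0.002,-0.004,0.16],1],
    [[0,0,0],[0.002,-0.004,0.16],1],
    [[0,0,0],[0.002,-0.004,0.16],1],
    [[0,0,0],[0.002,-0.004,0.16],1],
    [[0,0,0],[0.002,-0.004,0.16],1],
  ],
)

```text
time: 30.07
tool_pos: [0.6218, 0.1041, 0.231]
orientation: [[-0.564, -0.826, -0.001], [-0.826, 0.564, 0.001], [-0.001, 0.001, -1.0]]
force: [-3.3, 0.7, 4.9]
grip_width: 0.0187
grip_force: 29.8
```

Run:
```python
from h import *
s=state();print(s["force"],s["ft_torque"],s["grip_width"],s["grip_force"]);arc((.639,.2228),range(-4,-45,-4))
```

```text
[-3.28044168  0.69812129  4.93657874] [ 0.33287474  0.72488488 -0.46747383] 0.018709961227726078 29.780427605146542
-4 turn z 0.089 shift [0.007 0.015 0.   ]
-8 turn z 0.178 shift [0.013 0.031 0.   ]
-12 turn z 0.267 shift [0.017 0.047 0.   ]
-16 turn z 0.356 shift [0.021 0.063 0.   ]
-20 turn z 0.444 shift [0.023 0.08  0.   ]
-24 turn z 0.533 shift [0.024 0.097 0.   ]
-28 turn z 0.622 shift [0.024 0.114 0.   ]
-32 turn z 0.711 shift [0.023 0.13  0.   ]
-36 turn z 0.8 shift [0.021 0.147 0.   ]
-40 turn z 0.889 shift [0.017 0.163 0.   ]
-44 turn z 0.978 shift [0.013 0.179 0.   ]
```

>>> drive_tool(
  rows=[
    [[0,0,0.09],[0.007,0.015,0],1],
    [[0,0,0.18],[0.013,0.031,0],1],
    [[0,0,0.27],[0.017,0.047,0],1],
    [[0,0,0.36],[0.021,0.063,0],1],
    [[0,0,0.44],[0.023,0.08,0],1],
    [[0,0,0.53],[0.024,0.097,0],1],
    [[0,0,0.62],[0.024,0.114,0],1],
    [[0,0,0.71],[0.023,0.13,0],1],
    [[0,0,0.8],[0.021,0.147,0],1],
    [[0,0,0.89],[0.017,0.163,0],1],
    [[0,0,0.98],[0.013,0.179,0],1],
    [[0,0,0.98],[0.013,0.179,0],1],
  ],
)

```text
time: 31.07
tool_pos: [0.5439, 0.1484, 0.231]
orientation: [[-0.98, -0.199, -0.001], [-0.199, 0.98, -0.0], [0.001, -0.0, -1.0]]
force: [-2.0, -4.7, 4.9]
grip_width: 0.0183
grip_force: 29.8
```

Run:
```python
from h import *
s=state();print(s["force"],s["ft_torque"],s["grip_width"],s["grip_force"]);arc((.639,.2228),range(-4,-45,-4))
```

```text
[-1.98613035 -4.66027027  4.87384481] [-0.92044297  0.25529591 -0.40629332] 0.0182669902438184 29.82239842414856
-4 turn z 0.089 shift [0.007 0.015 0.   ]
-8 turn z 0.178 shift [ 0.013  0.031 -0.   ]
-12 turn z 0.267 shift [ 0.018  0.047 -0.   ]
-16 turn z 0.356 shift [ 0.021  0.064 -0.   ]
-20 turn z 0.444 shift [ 0.024  0.08  -0.   ]
-24 turn z 0.533 shift [ 0.025  0.097 -0.   ]
-28 turn z 0.622 shift [ 0.025  0.114 -0.   ]
-32 turn z 0.711 shift [ 0.024  0.131 -0.   ]
-36 turn z 0.8 shift [ 0.022  0.148 -0.   ]
-40 turn z 0.889 shift [ 0.019  0.164 -0.   ]
-44 turn z 0.978 shift [ 0.014  0.18  -0.   ]
```

>>> drive_tool(
  rows=[
    [[0,0,0.09],[0.007,0.015,0],1],
    [[0,0,0.18],[0.013,0.031,0],1],
    [[0,0,0.27],[0.018,0.047,0],1],
    [[0,0,0.36],[0.021,0.064,0],1],
    [[0,0,0.44],[0.024,0.08,0],1],
    [[0,0,0.53],[0.025,0.097,0],1],
    [[0,0,0.62],[0.025,0.114,0],1],
    [[0,0,0.71],[0.024,0.131,0],1],
    [[0,0,0.8],[0.022,0.148,0],1],
    [[0,0,0.86],[0.02,0.158,0],1],
    [[0,0,0.9],[0.018,0.168,0],1],
    [[0,0,0.9],[0.018,0.168,0],1],
  ],
)

```text
time: 32.07
tool_pos: [0.5172, 0.2286, 0.2309]
orientation: [[-0.875, 0.484, -0.004], [0.484, 0.875, -0.001], [0.003, -0.003, -1.0]]
force: [-9.2, -4.9, 11.0]
grip_width: 0.0183
grip_force: 30.7
```

Run:
```python
from h import *
s=state();print(s["force"],s["ft_torque"],s["grip_width"],s["q"])
```

```text
[-9.18124501 -4.9092767  10.95374887] [-1.0965353   1.77931535 -0.74968869] 0.018333365105155933 [-39.27078556  16.72823921  11.25443693 104.31442313  -3.80690998
  59.547186    34.50827704]
```

>>> drive_tool(
  rows=[
    [[0,0,0.12],[0,0,0],1],
    [[0,0,0.24],[0,0,0.001],1],
    [[0,0,0.36],[0,0,0.002],1],
    [[0,0,0.48],[0,0,0.003],1],
    [[0,0,0.6],[0,0,0.004],1],
    [[0,0,0.72],[0,0,0.005],1],
    [[0,0,0.84],[0,0,0.006],1],
    [[0,0,1],[0,0,0.007],1],
    [[0,0,1],[0,0,0.007],1],
  ],
)

```text
time: 32.82
tool_pos: [0.5185, 0.2297, 0.2273]
orientation: [[-0.275, 0.961, -0.001], [0.961, 0.275, 0.001], [0.001, -0.001, -1.0]]
force: [-3.9, 0.0, 5.5]
grip_width: 0.0175
grip_force: 30.0
```

Run:
```python
from h import *
s=state();print(s["force"],s["ft_torque"],s["grip_width"],s["q"])
```

```text
[-3.91310956  0.03321855  5.52955538] [-0.11143361  0.87072136 -0.13668221] 0.01747279495551727 [-45.65812129  17.306215    19.2084058  104.91972482  -6.65493226
  58.87743556  -7.829241  ]
```

>>> drive_tool(
  rows=[
    [[0,0,0.12],[0,0,0.001],1],
    [[0,0,0.24],[0,0,0.002],1],
    [[0,0,0.36],[0,0,0.003],1],
    [[0,0,0.48],[0,0,0.004],1],
    [[0,0,0.6],[0,0,0.005],1],
    [[0,0,0.72],[0,0,0.006],1],
    [[0,0,0.84],[0,0,0.007],1],
    [[0,0,1],[0,0,0.008],1],
    [[0,0,1],[0,0,0.008],1],
  ],
)

```text
time: 33.57
tool_pos: [0.5198, 0.2293, 0.2234]
orientation: [[0.483, 0.876, 0.002], [0.876, -0.483, 0.001], [0.001, 0.001, -1.0]]
force: [1.3, 0.4, 2.9]
grip_width: 0.0179
grip_force: 30.0
```

>>> drive_tool(
  rows=[
    [[0,0,0.12],[0,0,0.001],1],
    [[0,0,0.24],[0,0,0.002],1],
    [[0,0,0.36],[0,0,0.003],1],
    [[0,0,0.48],[0,0,0.004],1],
    [[0,0,0.6],[0,0,0.005],1],
    [[0,0,0.72],[0,0,0.006],1],
    [[0,0,0.84],[0,0,0.007],1],
    [[0,0,1],[0,0,0.008],1],
    [[0,0,1],[0,0,0.008],1],
  ],
)

```text
time: 34.32
tool_pos: [0.5207, 0.2288, 0.2196]
orientation: [[0.96, 0.279, 0.003], [0.279, -0.96, 0.0], [0.003, 0.0, -1.0]]
force: [6.3, -0.4, -0.7]
grip_width: 0.0178
grip_force: 30.0
```

Run:
```python
from h import *
s=state();print(s["force"],s["ft_torque"],s["grip_width"],s["q"])
```

```text
[ 6.25123815 -0.4303716  -0.72920392] [-0.06993427 -0.90827252 -0.09632717] 0.01775620167671299 [-59.38908393  20.01941796  37.30280887 106.20166457 -14.06297448
  58.23500445 -90.13292267]
```

>>> drive_tool(
  rows=[
    [[0,0,0.1],[0,0,0.001],1],
    [[0,0,0.2],[0,0,0.002],1],
    [[0,0,0.3],[0,0,0.0025],1],
    [[0,0,0.36],[0,0,0.003],1],
    [[0,0,0.36],[0,0,0.003],1],
  ],
)

```text
time: 34.73
tool_pos: [0.5208, 0.2288, 0.2182]
orientation: [[1.0, 0.004, 0.003], [0.004, -1.0, 0.001], [0.003, -0.001, -1.0]]
force: [6.1, 0.2, 1.1]
grip_width: 0.0175
grip_force: 30.0
```

Run:
```python
from h import *
s=state();print(s["force"],s["ft_torque"],s["grip_width"],s["q"])
```

```text
[6.07362212 0.18429483 1.09657743] [-0.10382831 -0.90166014 -0.1109815 ] 0.0175038664345217 [ -61.99475805   20.86317523   40.93205937  106.43062452  -15.85573308
   58.30775171 -104.28523173]
```

>>> drive_tool(
  rows=[
    [[0,0,0.08],[0,0,0.0005],1],
    [[0,0,0.15],[0,0,0.001],1],
    [[0,0,0.2],[0,0,0.0015],1],
    [[0,0,0.2],[0,0,0.0015],1],
  ],
)

```text
time: 35.07
tool_pos: [0.5203, 0.2319, 0.218]
orientation: [[0.989, -0.147, 0.003], [-0.147, -0.989, 0.003], [0.003, -0.004, -1.0]]
force: [3.2, 5.2, 4.0]
grip_width: 0.0191
grip_force: 31.2
```

Run:
```python
from h import *
s=state();print(s["force"],s["ft_torque"],s["grip_width"],s["q"])
```

```text
[3.19318221 5.15561164 4.02862139] [ 0.98678117 -0.44252297  0.81894628] 0.019082638327428916 [ -63.55150977   21.37942981   42.87426171  106.4570726   -17.05577662
   58.43578364 -112.08125036]
```

The torque reversed to +0.8 N m, so the cap is down tight. I release, rise and close the fingers for pressing.

>>> drive_tool(
  rows=[
    [[0,0,0],[0,0,0],0.3],
    [[0,0,0],[0,0,0],0.3],
    [[0,0,0],[0,0,0],0.3],
    [[0,0,0],[0,0,0],0.3],
    [[0,0,0],[0,0,-0.06],0.3],
    [[0,0,0],[0,0,-0.13],0.3],
    [[0,0,0],[0,0,-0.2],0.3],
    [[0,0,0],[0,0,-0.28],0.5],
    [[0,0,0],[0,0.08,-0.28],1],
    [[0,0,0],[0,0.16,-0.28],1],
    [[0,0,0],[0,0.24,-0.28],1],
    [[0,0,0],[0,0.32,-0.28],1],
    [[0,0,0],[0,0.4,-0.28],1],
    [[0,0,0],[0,0.48,-0.28],1],
    [[0,0,0],[0,0.48,-0.28],1],
    [[0,0,0],[0,0.48,-0.28],1],
  ],
)

```text
time: 36.4
tool_pos: [0.4803, -0.0107, 0.3567]
orientation: [[0.987, -0.162, -0.0], [-0.162, -0.987, 0.002], [-0.001, -0.002, -1.0]]
force: [-1.0, 0.6, 1.0]
grip_width: 0.0049
grip_force: 0.0
```

Run:
```python
from h import *
s=state();print(s["force"],s["q"],s["grip_width"]); rel([.608,-.26,.11])
a=read_camera("top")[150:245,160:240,::-1]; b=read_camera("side")[165:245,190:260,::-1]
cv2.imwrite("pics/c6.png",np.hstack([cv2.resize(a,(400,475),interpolation=3),cv2.resize(b,(400,475),interpolation=3)]))
```

```text
[-0.96422985  0.6378396   1.00808216] [ -58.82057548    0.16664617   54.39081154  106.70146651   -0.27697962
   73.21707497 -103.67006452] 0.0049419176613817485
pos [ 0.4803 -0.0107  0.3567] turn [0. 0. 0.] shift [0.3332 0.4516 0.4922]
```

View pics/c6.png

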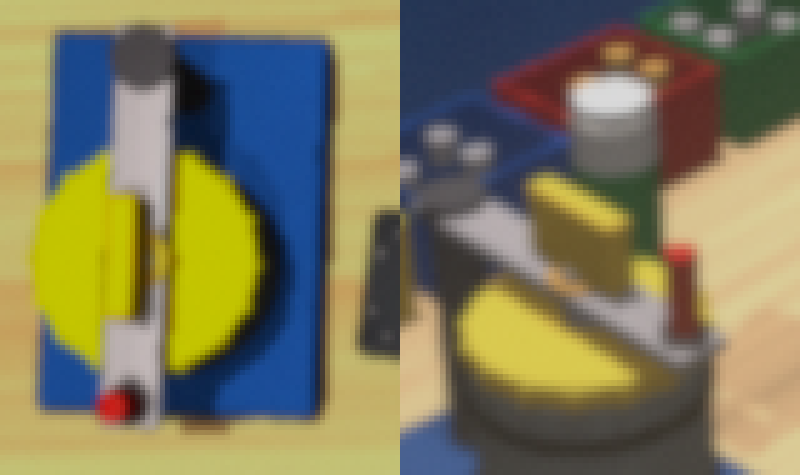

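The arm is back at its closed pose, with the handle at (113,405) exactly as at the start, and the cap is seated with the bar in line with the arm. Now the treadle.

>>> drive_tool(
  rows=[
    [[0,0,0],[0.05,0.06,0.05],1],
    [[0,0,0],[0.1,0.12,0.1],1],
    [[0,0,0],[0.15,0.19,0.16],1],
    [[0,0,0],[0.2,0.26,0.22],1],
    [[0,0,0],[0.25,0.32,0.28],1],
    [[0,0,0],[0.29,0.38,0.34],1],
    [[0,0,0],[0.333,0.43,0.39],1],
    [[0,0,0],[0.333,0.452,0.44],1],
    [[0,0,0],[0.333,0.452,0.47],1],
    [[0,0,0],[0.333,0.452,0.47],1],
    [[0,0,0],[0.333,0.452,0.47],1],
    [[0,0,0],[0.333,0.452,0.47],1],
  ],
)

```text
time: 37.5
tool_pos: [0.6105, -0.2558, 0.1219]
orientation: [[0.988, -0.156, -0.0], [-0.156, -0.988, 0.001], [-0.001, -0.001, -1.0]]
force: [-1.1, 0.4, -0.5]
grip_width: 0.0003
grip_force: 0.0
```

Run:
```python
from h import *
s=state();print(s["force"],s["q"],s["grip_width"]); rel([.608,-.26,.036])
```

```text
[-1.14824125  0.41304615 -0.46596061] [-12.82607894  39.58715416  45.30308922  98.1575898  -32.96340631
  56.47971233 -54.14428061] 0.0003467913656579441
pos [ 0.6105 -0.2558  0.1219] turn [0. 0. 0.] shift [-0.0036  0.0093  0.1717]
```

>>> drive_tool(
  rows=[
    [[0,0,0],[-0.003,0.008,0.05],1],
    [[0,0,0],[-0.003,0.008,0.09],1],
    [[0,0,0],[-0.003,0.008,0.12],1],
    [[0,0,0],[-0.003,0.008,0.15],1],
    [[0,0,0],[-0.003,0.008,0.174],1],
    [[0,0,0],[-0.003,0.008,0.178],1],
    [[0,0,0],[-0.003,0.008,0.178],1],
    [[0,0,0],[-0.003,0.008,0.178],1],
  ],
)

```text
time: 38.17
tool_pos: [0.6078, -0.2596, 0.0381]
orientation: [[0.988, -0.157, 0.001], [-0.157, -0.988, 0.005], [0.001, -0.005, -1.0]]
force: [-14.5, 8.0, 36.5]
grip_width: 0.0006
grip_force: 18.2
```

36 N is well above the spring's 9 N, so the treadle is at its stop. I ease off slightly, hold it, then let it spring back.

>>> drive_tool(
  rows=[
    [[0,0,0],[0,0,-0.003],1],
    [[0,0,0],[0,0,-0.003],1],
    [[0,0,0],[0,0,-0.003],1],
    [[0,0,0],[0,0,-0.003],1],
    [[0,0,0],[0,0,-0.06],1],
    [[0,0,0],[0,0,-0.13],1],
    [[0,0,0],[0,0,-0.2],1],
    [[0,0,0],[0,0,-0.28],1],
    [[0,0,0],[0,0,-0.34],1],
    [[0,0,0],[0,0,-0.34],1],
    [[0,0,0],[0,0,-0.34],1],
  ],
)

```text
time: 39.08
tool_pos: [0.6094, -0.2604, 0.2058]
orientation: [[0.988, -0.156, 0.006], [-0.156, -0.988, -0.0], [0.006, -0.001, -1.0]]
force: [-0.5, -0.0, 0.5]
grip_width: 0.0004
grip_force: 0.0
```

Run:
```python
from h import *
im=read_camera("top"); cv2.imwrite("pics/f.png",cv2.resize(im[:,:,::-1],(800,600),interpolation=3))
```

```text
(no output)
```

View pics/f.png

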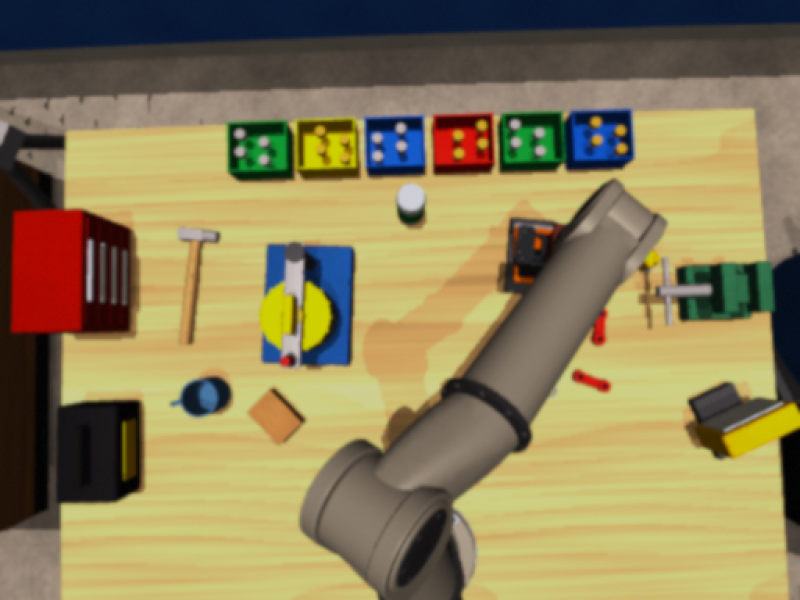

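The picture shows the tumbler closed with its handle at (288,361), the treadle released and the bystanders unmoved. I hand the job in.

```bash
python3 -c "
from bench import *
print(job_done())"
```

```text
the job is handed in; nothing more can be done
None
```

I put the three steel links in the tub (no copper yokes were visible), closed the arm, screwed the cap down tight, pressed the treadle to its stop for about half a second and released it, then handed the job in; no verdict came back.

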